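# Set the rotary stage to its scale line and brake it

## Robot

A 7-joint arm with a two-finger parallel gripper is mounted at the origin on a cart in front of the work surface, level with it; the furniture and walls round the work are solid. World frame = base frame: x ahead of the robot, y to its left, z up, the work surface at z = 0. Lengths are in m, angles in rad, forces in N, time in s.
With the tool pointing down it reaches from about 0.4 to 0.85 m from the base axis. Payload 4.5 kg.
Tool frame: the origin (TCP) lies on the centre line of the jaws, within the pads' length; the fingertips stand 14 mm ahead of it and the grasp point (between the pads) lies 5 mm behind it (r.tcp_to_tips is the z of the fingertips in the tool frame, in m); z points along the fingers, y is the direction in which the jaws open and shut (so a half turn about z gives the same grasp; the last joint's range is limited). The gripper opens to 88 mm and grips with 3 to 60 N. Pads are 18 mm wide; open, the fingers measure 123 mm over their backs; the gripper's body (75 mm by 187 mm) begins 45 mm behind the grasp point.
Start: joints at [1.167, 0.689, -0.195, 1.565, 0.157, 0.902, -0.215], TCP at [0.265, -0.566, 0.253] pointing down, gripper open.
Joint ranges: [-3.01, 3.01], [-0.46, 2.08], [-1.47, 1.51], [0.13, 2.56], [-1, 4.14], [0.04, 2.09], [-2.66, 2.66]. Speed limits (rad/s): [2.57, 2.57, 3.14, 3.14, 3.14, 3.14, 3.14].

## Interface

Orientations are given as a unit quaternion [x, y, z, w].
In Python, from plant import r, viewer gives the robot as it stands.
- The arm moves only by the shell command python3 -m inch 'ROWS' [FORCE]. ROWS is JSON, a list of rows, each a list of 3 entries, a list of its own where there are three numbers: the closure, from 0 (fully open) to 1 (shut), then the shift along the tool's x, y, z in cm, then the turn about the tool's z in degrees. In form: [[fingers, [x, y, z], yaw], ...]. A call has 1 to 20 rows; each row is the pose to reach, as a shift and turn from the pose commanded when the call began, along the tool's axes at that moment; what a row does not reach only later rows make up. A row lasts 1/10 s, in which the tool goes at most 50 mm and 8.59 degrees, less where a joint would pass 70% of its speed; a pose out of reach is approached as far as the arm can. A call with a gripper value outside its range is refused whole. The fingers move at their own pace and stop on an object; FORCE is the grip in N (left out, the last holds). Time passes only in rows, so rows that repeat a pose let the fingers close. It gives the time, the measured TCP pose, the force and the opening at its end, in the units of the state.
- r.get_state(): the state, without advancing time (a new reading comes with each control period).
- viewer.snapshot(name): name is "scene" or "top" or "wrist"; returns the picture (384x512x3 uint8, red, green, blue); there is no depth.
- viewer.camera_params(name): a dict with "intrinsics" (3x3 intrinsics, pixels), "world_to_cam" (4x4, takes a point from world to camera coordinates). Camera axes: x right, y up, looking along -z (the intrinsics and any distortion apply to the point x, -y, -z); pixel columns grow to the right and rows downward; lengths in m; the calibration is good to about 2 mm. A picture is of the moment at which its call begins: read the wrist's pose just before it. camera_params takes no time and is no camera call; for the wrist camera it gives the pose at the moment of the call.
- r.finish_job(): hands the job in, once; it reports no verdict.
Trained networks look in the newest picture that a camera, given by its name, has taken for a name from the list of things; names that differ only in an ending like _2 or _b are one class to them, and where a whole thing is asked for, a point or a joint stands for the part that bears it (a point fixed in the world has none). Each returns a list of dicts, best first, with "p" (0 to 1); they miss things now and then, are a little off and sometimes report something else, mostly with a low value. They report only what shows in the picture. A call takes as long as a camera call. They do not tell look-alikes from the thing itself.
- viewer.outline_of(camera, name): "pixels" (384x512 bool, what is visible of it) and "bbox" ([left, top, width, height] in pixels, round what is visible of it).
The state is a dict: "clock": time; "q": joint angles; "qd": joint speeds; "joint_torque": joint torques, N m; "tool_pos": TCP position; "eef_rot": TCP orientation; "contact_force": force on the tool from outside, world axes, zero at the start; "moment": the same for the moment, N m; "opening": opening from 0.0 (shut) to 1.0 (fully open).
Only numpy, scipy, OpenCV 4.12 (cv2) and the standard library are available. Lean on these libraries where they do the work, as an engineer would, in place of code of your own. Each camera call takes 0.05 s, during which the arm holds its last target.

## Task

Without grasping anything, push the upright rib on the rotary stage round with your fingertips until the dial's index line lines up with the long scale line that stands between two studs, then press the round brake button fully down. Do not pinch the rib or turn the scale ring, leave the petri dish lying flat in its place on the dial, and leave the things standing around where they are.

Things in the scene. Friction and masses are not known exactly. Their poses are not given: they have to be found in the camera images.
- dial_centre (a point): Centre of the black dial's top face, on its upright turning axis, 20 mm above the worktop. The dial is a flat disc, 164 mm across, in the middle of a round dark steel stage (208 mm across) that is fixed to the worktop. The stage's place and yaw vary. The point turns with the dial: its x axis points from the index line toward and past the centre, z is up.
- index_mark (a point): Outer end of the dial's index line: a white radial line 4.5 mm wide, at the dial's rim, 82.5 mm from dial_centre and 20 mm above the worktop. The index line runs outward from the middle of the upright rib.
- target_mark (a point): Inner end of the target scale line, 82.5 mm from dial_centre, 20 mm above the worktop (where the index mark comes to lie). The target is the only long line (17 mm long, 4.5 mm wide) on the flat aluminium scale ring (84 to 101 mm from the centre, top 18 mm above the worktop); two round black studs 8 mm across and 2 mm high flank it. The other 35 lines, 10 degrees apart, are 5 mm long and thin. The ring is set differently each time, is very stiff, and must not be turned.
- rib_top (a point): Middle of the top of the upright steel rib on the dial by which it is turned: 53 mm from dial_centre, in line with the index, 51 mm above the worktop. The rib stands radially: 30 mm long (38 to 68 mm from the centre), 12.8 mm thick, its side walls upright from 20 to 51 mm above the worktop. It is fixed to the dial. Pressing both of its sides at once counts as a pinch.
- dial (a joint): Angle of the dial in the stage, rad, positive counter-clockwise seen from above; range -1.9 to 1.9. The dial starts at least 0.25 rad clockwise of the target, so it has to turn counter-clockwise. It resists with about 0.15 N m (about 2.8 N at the rib's middle) and stays where it is left; it may be pushed either way.
- microscope_corner (a point): Front right top corner of the 22 mm high black plate of a tall microscope (0.45 m) that is fixed left of the stage. Its head overhangs the plate to the left of 70 mm left of this corner, from 150 mm above the worktop up; nothing of it stands nearer the robot than this corner. Pass it in front, on the robot's side.
- brake_top (a point): Centre of the top of the brake button: a round steel plunger, 31 mm across, at the end of a lobe of the stage, 125 mm from the dial's axis (on the front left, seen from the robot). The top stands 31 mm above the worktop when up, 12 mm above its 19 mm high, 43 mm wide housing, and 23 mm when fully down. It moves straight down.
- brake (a joint): Travel of the brake button, m: 0 up (start), 0.008 fully down. It takes about 4 N to move and stays down.
- dish: Petri dish, 60 mm across, 14 mm high, 30 g, loose, in the middle of the dial among four locating pins 5 mm high (28 to 37 mm from the axis); it turns with the dial. Origin: centre of its underside.
- dust_cap: Bystander: black cap, 36 mm across, 13 mm high, near the stage, about 145 mm from its centre, toward the robot and right. Origin: centre of the underside, as for all bystanders.
- barlow_lens: Bystander: low lens ring, 54 mm across, 18 mm high, about 160 mm from the stage's centre on its right.
- fitting: Bystander: brass hose barb, 16 mm wide, 30 mm high, about 160 mm from the stage's centre, behind it on the left.
- vial: Bystander: capped vial, 22 mm across, 47 mm high, in front of the microscope.
- lens_blower: Bystander: rubber lens blower, 49 mm across, 98 mm high, left in front of the microscope.
- tweezers: Bystander: tweezers lying flat, 125 mm long, in front of the microscope.
- screwdriver: Bystander: small screwdriver lying, 156 mm long, in front of the microscope.
There are look-alikes about, which are no part of the job. Leave any blue or purple look-alike of the dish alone.

How it is judged:
On the way, in this order (a step that is already met when the one before it is completed fails the run):
1. the index lines up with the target line while the brake is still up (horizontal distance between index_mark and target_mark below 0.005 m and value of joint brake below 0.002 m), for 0.4 s.
2. the brake button is pressed down (horizontal distance between index_mark and target_mark below 0.005 m and value of joint brake above 0.0065 m), for 0.2 s.
At the end, for the whole second after the job is handed in: The index mark is within 5 mm (about 3.5 degrees) of the target line, at rest; the brake button is at least 6.5 mm of its 8 mm down; the dish lies flat in its place on the dial (all of step 2 and velocity of joint dial between -0.02 and 0.02 rad/s and horizontal distance between dish and dial_centre below 0.008 m and angle between dish's own z axis and vertical below 0.1 rad and height (world z) of dish below 0.026 m); the robot touches nothing.
It fails at once if the rib is pinched (both of its sides pressed at once) (contact force between the fingers and dial_c0 above 1.5 N and contact force between the fingers and dial_c1 above 1.5 N).
It fails at once if the scale ring is turned (distance of target_mark from where it was at the start of the episode above 0.004 m).
It fails at once if the petri dish is lifted, tipped or pushed out of its place (height (world z) of dish above 0.03 m or angle between dish's own z axis and vertical above 0.2 rad or horizontal distance between dish and dial_centre above 0.012 m).
It fails at once if a bystander is moved more than 25 mm or picked up (distance of any of dust_cap, barlow_lens, vial, lens_blower, tweezers, screwdriver, fitting from where it was at the start of the episode above 0.025 m or height (world z) of any of dust_cap, barlow_lens, vial, lens_blower, tweezers, screwdriver, fitting above 0.02 m).
It also fails if it takes over 54 s, if anything falls off the work surface, if the arm or the gripper's body presses on something with over 40 N, if the wrist force passes 120 N, or if a joint passes its speed limit or range.

## Working session

There is one attempt and no reset: what is moved stays moved. The work goes in short steps, Python scripts to look and compute and a shell command to move; the robot and the scene stay as the last step left them, time stands still between calls to the robot, and variables do not carry over. Pictures are saved under pics/ and viewed, and the job is handed in when it is done.

```bash
ls; mkdir -p pics; python3 - <<'E'
from plant import r, viewer
import cv2
for n in ["scene","top","wrist"]:
    im=viewer.snapshot(n); cv2.imwrite(f"pics/{n}0.png",cv2.resize(im[:,:,::-1],(800,600),interpolation=cv2.INTER_CUBIC))
s=r.get_state();print(s, r.tcp_to_tips)
for n in ["scene","top"]: print(viewer.camera_params(n))
E
```

```text
pics
{'clock': 0.15, 'q': array([ 1.16677503,  0.68977238, -0.19453712,  1.56605502,  0.15730392,
        0.90247096, -0.21513781]), 'qd': array([ 0.00037288, -0.00200944, -0.00034451, -0.00355193,  0.00016084,
        0.00046846,  0.0010301 ]), 'joint_torque': array([-7.47101349e-04, -5.27860522e+01, -1.26869291e+00, -1.53587794e+01,
       -5.25816309e-02,  3.95015304e-03,  1.04938529e-04]), 'tool_pos': array([ 0.26477329, -0.56567178,  0.25211967]), 'eef_rot': array([ 9.76130987e-01,  2.17181638e-01, -1.86483697e-04, -6.30974267e-04]), 'contact_force': array([ 0.18188448, -0.26517323, -0.0339127 ]), 'moment': array([ 0.00443779, -0.00697945,  0.01291692]), 'opening': 0.9974316929352112} 0.014
{'intrinsics': array([[481.36692671,   0.        , 253.02851722],
       [  0.        , 481.36692671, 191.86804583],
       [  0.        ,   0.        ,   1.        ]]), 'world_to_cam': array([[-0.77053503, -0.63715049,  0.01774874,  0.2623604 ],
       [ 0.38260945, -0.44007731,  0.81236813, -0.34788613],
       [-0.50978993,  0.63274894,  0.58287478, -1.19735202],
       [ 0.        ,  0.        ,  0.        ,  1.        ]])}
{'intrinsics': array([[397.54845096,   0.        , 259.81052092],
       [  0.        , 397.54845096, 186.13861676],
       [  0.        ,   0.        ,   1.        ]]), 'world_to_cam': array([[ 0.02695128, -0.99959284, -0.00936964, -0.25120199],
       [ 0.99623836,  0.02608626,  0.08263557, -0.5029768 ],
       [-0.0823575 , -0.01156153,  0.99653579, -1.3004851 ],
       [ 0.        ,  0.        ,  0.        ,  1.        ]])}
```

View pics/top0.png

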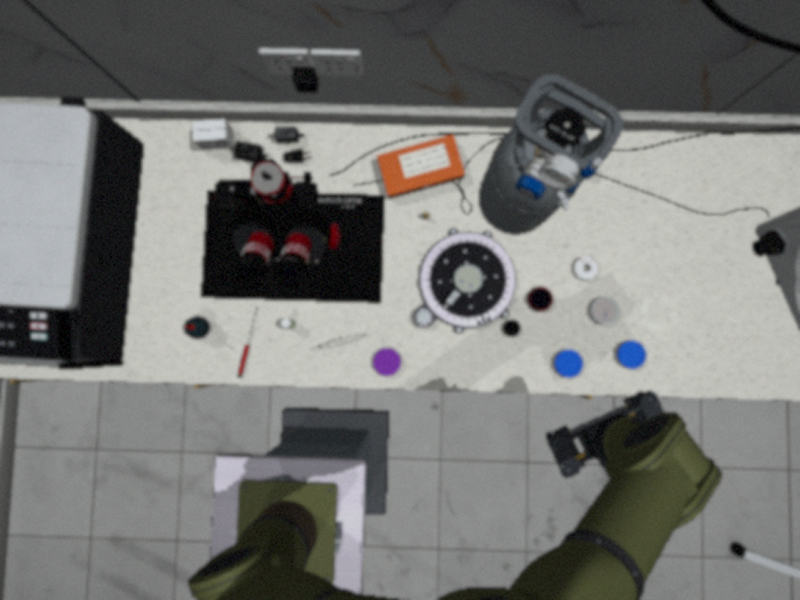

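View pics/scene0.png

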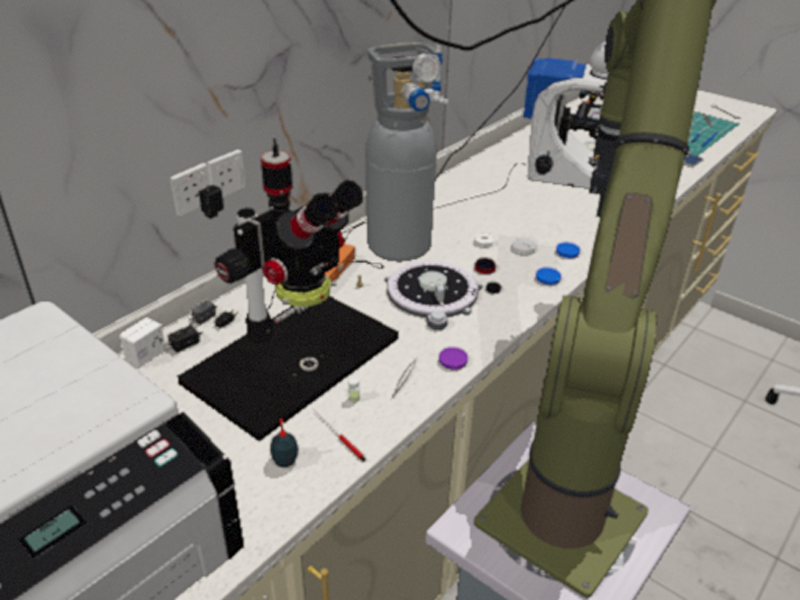

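```bash
cat > h.py <<'E'
import numpy as np, cv2
from plant import r, viewer
def ray(cam,uv):
    P=viewer.camera_params(cam);K=P['intrinsics'];T=P['world_to_cam']
    d=np.array([(uv[0]-K[0,2])/K[0,0],-(uv[1]-K[1,2])/K[1,1],-1.])
    R=T[:3,:3]; return -R.T@T[:3,3], R.T@d
def onz(cam,uv,z):
    o,d=ray(cam,uv); return o+d*(z-o[2])/d[2]
def proj(cam,p):
    P=viewer.camera_params(cam);K=P['intrinsics'];T=P['world_to_cam']
    c=T[:3,:3]@np.asarray(p,float)+T[:3,3]
    return np.array([K[0,0]*c[0]/-c[2]+K[0,2],K[1,1]*-c[1]/-c[2]+K[1,2]])
E
python3 - <<'E'
from h import *
im=viewer.snapshot("top")
cv2.imwrite("pics/topraw.png",im[:,:,::-1])
for n in ["dial","brake","rib_top","dish","microscope_corner","dust_cap","barlow_lens","fitting","vial","lens_blower","tweezers","screwdriver","index_mark"]:
    for o in viewer.outline_of("top",n)[:3]:
        px=o['pixels']; v,u=np.nonzero(px)
        print(n,round(o['p'],2),o['bbox'],len(u),onz("top",(u.mean(),v.mean()),.02).round(3) if len(u) else '')
E
```

```text
dial 0.77 [271.2, 157.4, 56.2, 44.4] 1597 [ 0.537 -0.366  0.02 ]
brake 0.56 [270.3, 146.7, 60.3, 62.3] 933 [ 0.538 -0.367  0.02 ]
brake 0.53 [265.9, 200.6, 10.2, 9.0] 67 [ 0.454 -0.273  0.02 ]
rib_top 0.66 [271.8, 155.4, 52.5, 49.3] 1554 [ 0.537 -0.366  0.02 ]
dish 0.79 [392.6, 217.7, 22.7, 21.4] 238 [ 0.388 -0.714  0.02 ]
dish 0.73 [239.1, 224.5, 16.5, 18.5] 260 [ 0.359 -0.199  0.02 ]
dish 0.67 [357.3, 222.8, 16.2, 19.4] 299 [ 0.366 -0.58   0.02 ]Traceback (most recent call last):
  File "<stdin>", line 5, in <module>
ValueError: it knows: barlow_lens, brake, brake_top, dial, dial_centre, dish, dust_cap, fitting, index_mark, lens_blower, rib_top, screwdriver, target_mark, tweezers, vial
```

```bash
python3 - <<'E'
from h import *
im=cv2.imread("pics/topraw.png")
c=im[120:260,220:420];cv2.imwrite("pics/topcrop.png",cv2.resize(c,(800,560),interpolation=cv2.INTER_CUBIC))
P=viewer.camera_params("wrist");T=P['world_to_cam'];R=T[:3,:3]
s=r.get_state()
from scipy.spatial.transform import Rotation as Ro
Q=Ro.from_quat(s['eef_rot']).as_matrix()
print("cam in tool",Q.T@(-R.T@T[:3,3]-s['tool_pos']),"cam axes in tool\n",(Q.T@R.T).round(3),P['intrinsics'])
E
```

```text
cam in tool [ 0.07742647 -0.001199   -0.13183334] cam axes in tool
 [[-0.001  0.955  0.298]
 [ 1.     0.001 -0.001]
 [-0.001  0.298 -0.955]] [[299.98638555   0.         259.05129009]
 [  0.         299.98638555 192.75965135]
 [  0.           0.           1.        ]]
```

View pics/topcrop.png

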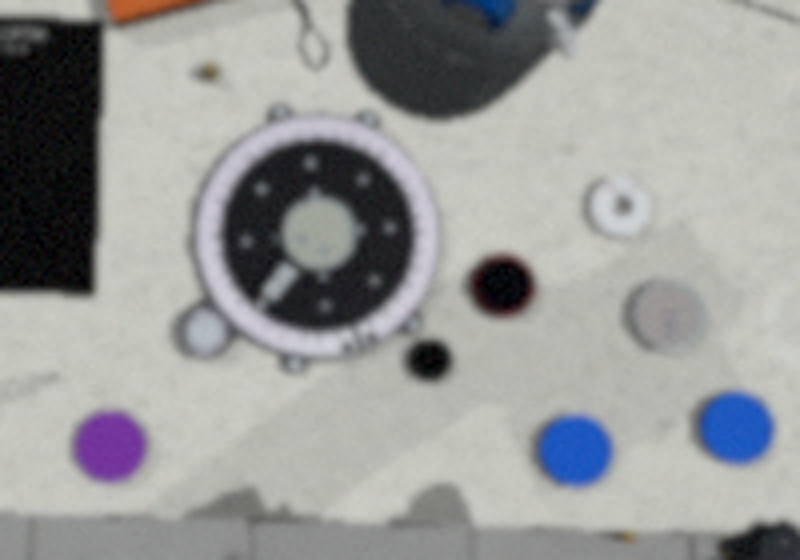

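View pics/wrist0.png

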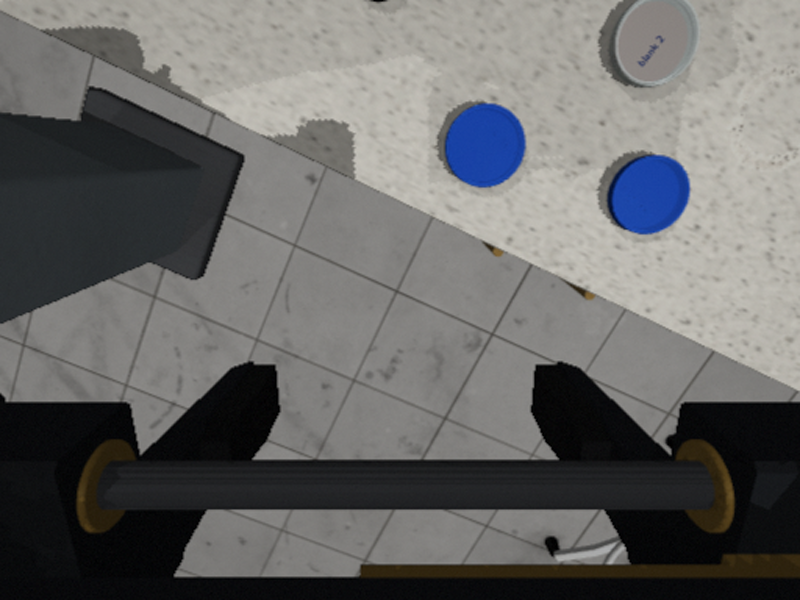

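```bash
python3 -m inch '[[1,[4,-1,0],0],[1,[9,-2,1],0],[1,[14,-3.5,2],0],[1,[19,-5,3],0],[1,[23,-6,4],0],[1,[25.6,-6.3,5],0],[1,[25.6,-6.3,5],0],[1,[25.6,-6.3,5],0]]' 20
python3 - <<'E'
from h import *
s=r.get_state();print(s['tool_pos'],s['eef_rot'],s['opening'])
im=viewer.snapshot("wrist");cv2.imwrite("pics/w1.png",cv2.resize(im[:,:,::-1],(800,600),interpolation=cv2.INTER_CUBIC))
cv2.imwrite("pics/w1raw.png",im[:,:,::-1])
E
```

```text
clock: 1.2
tool_pos: [0.4702, -0.4003, 0.2025]
eef_rot: [0.976, 0.218, -0.0, -0.0]
contact_force: [0.2, -1.1, -0.4]
opening: 0.295
[ 0.4701797  -0.40028297  0.20249508] [ 9.76000481e-01  2.17767949e-01 -4.24686740e-04 -2.23719111e-06] 0.2948834703063857
```

View pics/w1.png

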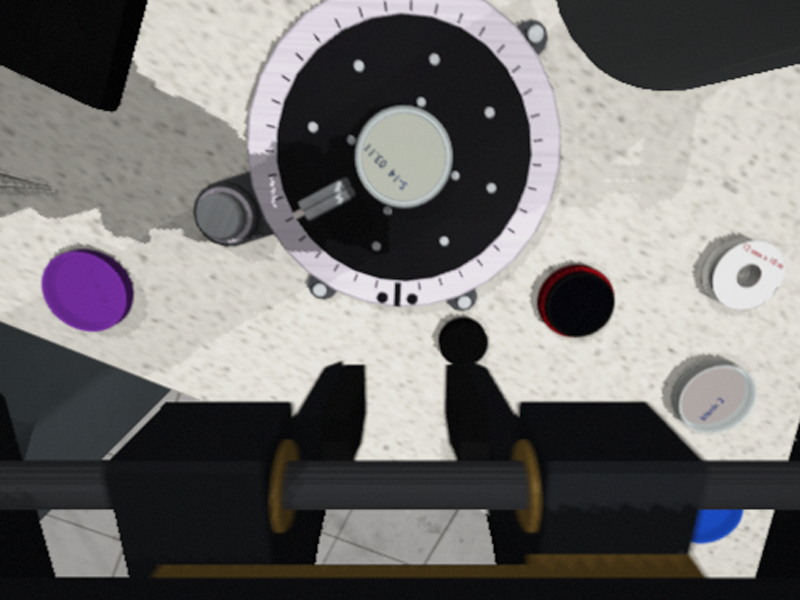

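```bash
cat >> h.py <<'E'
def dialfit(im,c0,cam="wrist",r0=.082,draw=None):
    # radial search of dark->light edge at z=.02, refine centre
    g=cv2.cvtColor(im,cv2.COLOR_RGB2GRAY).astype(np.float32)
    c=np.array(c0,float)
    for it in range(4):
        pts=[]
        for a in np.arange(0,2*np.pi,np.pi/90):
            rr=np.arange(.072,.093,.0005)
            P=[proj(cam,[c[0]+q*np.cos(a),c[1]+q*np.sin(a),.019]) for q in rr]
            P=np.array(P,np.float32)
            if P[:,0].min()<1 or P[:,1].min()<1 or P[:,0].max()>510 or P[:,1].max()>382: continue
            v=cv2.remap(g,P[None,:,0].copy(),P[None,:,1].copy(),cv2.INTER_LINEAR)[0]
            d=np.diff(cv2.GaussianBlur(v[None],(5,1),0)[0]); k=d.argmax()
            if d[k]>4: pts.append((c[0]+rr[k]*np.cos(a),c[1]+rr[k]*np.sin(a)))
        pts=np.array(pts)
        w=np.ones(len(pts),bool)
        for _ in range(4):
            A=np.c_[2*pts[w],np.ones(w.sum())];s=np.linalg.lstsq(A,(pts[w]**2).sum(1),rcond=None)[0]
            c=s[:2];R=np.sqrt(s[2]+c@c);e=np.abs(np.hypot(*(pts-c).T)-R);w=e<max(.0015,1.5*np.median(e))
    return c,R,w.sum(),len(pts)
def P8(U,V): return ((U+.5)*.64-.5,(V+.5)*.64-.5)
E
python3 - <<'E'
from h import *
im=cv2.imread("pics/w1raw.png")[:,:,::-1].copy()
c,R,n,N=dialfit(im,onz("wrist",P8(404,150),.02)[:2]);print("centre",c,R,n,N)
def ang(p): d=p[:2]-c; return np.degrees(np.arctan2(d[1],d[0]))%360,np.hypot(*d)
for n,uv,z in [("index",(296,216),.02),("target inner",(397,284),.018),("target outer",(398,304),.018),("stud",(382,296),.02),("stud2",(412,298),.02),("brake",(222,214),.031),("ribtop",(325,192),.051),("dish",(404,155),.034)]:
    p=onz("wrist",P8(*uv),z);print(n,p.round(4),np.round(ang(p),4))
top=cv2.imread("pics/topraw.png")[:,:,::-1].copy()
print("top",dialfit(top,c,"top"))
def crop(x,y): return cv2.resize(im[y-35:y+35,x-45:x+45,::-1],(450,350),interpolation=cv2.INTER_CUBIC)
cv2.imwrite("pics/w1c.png",np.vstack([crop(254,185),crop(200,128)])[:600])
E
```

```text
Traceback (most recent call last):
  File "h.py", line 21, in dialfit
    P=[proj(cam,[c[0]+q*np.cos(a),c[1]+q*np.sin(a),.019]) for q in rr]
       ~~~~^^^^^^^^^^^^^^^^^^^^^^^^^^^^^^^^^^^^^^^^^^^^^^
  File "h.py", line 10, in proj
    P=viewer.camera_params(cam);K=P['intrinsics'];T=P['world_to_cam']
ValueError: time passes only in moves, steps and waits
```

Too many parameter calls; I'll cache per script.

```bash
sed -i 's/viewer.camera_params(cam)/cp(cam)/' h.py; cat >> h.py <<'E'
from functools import lru_cache
@lru_cache(None)
def cp(cam): return viewer.camera_params(cam)
E
python3 - <<'E'
from h import *
im=cv2.imread("pics/w1raw.png")[:,:,::-1].copy()
c,R,n,N=dialfit(im,onz("wrist",P8(404,150),.02)[:2]);print("centre",c,R,n,N)
def ang(p): d=p[:2]-c; return np.degrees(np.arctan2(d[1],d[0]))%360,np.hypot(*d)
for n,uv,z in [("index",(296,216),.02),("target inner",(397,284),.018),("target outer",(398,304),.018),("stud",(382,296),.02),("stud2",(412,298),.02),("brake",(222,214),.031),("ribtop",(325,192),.051),("dish",(404,155),.034)]:
    p=onz("wrist",P8(*uv),z);print(n,p.round(4),np.round(ang(p),4))
top=cv2.imread("pics/topraw.png")[:,:,::-1].copy()
print("top",dialfit(top,c,"top"))
def crop(x,y): return cv2.resize(im[y-35:y+35,x-45:x+45,::-1],(385,300),interpolation=cv2.INTER_CUBIC)
cv2.imwrite("pics/w1c.png",np.vstack([crop(254,185),crop(200,128)])[:600])
E
```

```text
centre [ 0.53694948 -0.36790779] 0.08112255708509866 159 160
index [ 0.4731 -0.3188  0.02  ] [1.424317e+02 8.050000e-02]
target inner [ 0.4584 -0.3995  0.018 ] [2.018767e+02 8.470000e-02]
target outer [ 0.4453 -0.4062  0.018 ] [2.027011e+02 9.930000e-02]
stud [ 0.4465 -0.3934  0.02  ] [1.957258e+02 9.390000e-02]
stud2 [ 0.4541 -0.413   0.02  ] [2.08578e+02 9.44000e-02]
brake [ 0.4566 -0.2771  0.031 ] [1.315025e+02 1.213000e-01]
ribtop [ 0.5    -0.3341  0.051 ] [1.37546e+02 5.01000e-02]
dish [ 0.5386 -0.3676  0.034 ] [1.19483e+01 1.60000e-03]
top (array([ 0.53889842, -0.3671685 ]), np.float64(0.07961336362591227), np.int64(155), 180)
```

View pics/w1c.png

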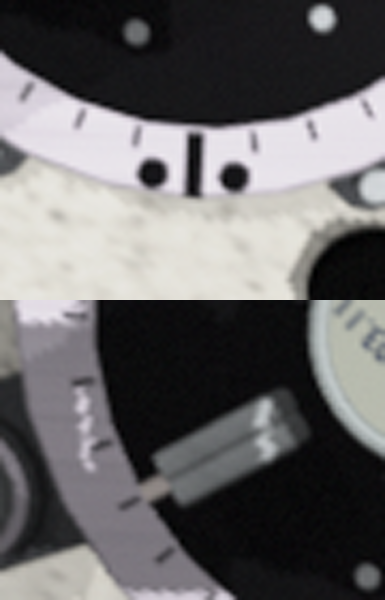

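```bash
python3 -m inch '[[1,[1,-1,0],8],[1,[3,-2,0],16],[1,[5,-4,1],24],[1,[7,-5,2],32],[1,[8.1,-6.4,4],40],[1,[8.1,-6.4,6],48],[1,[8.1,-6.4,8],56],[1,[8.1,-6.4,10.2],63],[1,[8.1,-6.4,10.2],63],[1,[8.1,-6.4,10.2],63],[1,[8.1,-6.4,10.2],63]]' 20
python3 - <<'E'
from h import *
s=r.get_state();print(s['tool_pos'],s['eef_rot'],s['opening'],s['q'])
for n in ["wrist","scene"]:
  im=viewer.snapshot(n);cv2.imwrite(f"pics/{n}2raw.png",im[:,:,::-1])
  if n=="scene": im=im[130:250,200:360]
  cv2.imwrite(f"pics/{n}2.png",cv2.resize(im[:,:,::-1],(800,600),interpolation=cv2.INTER_CUBIC))
E
```

```text
clock: 2.35
tool_pos: [0.5166, -0.3096, 0.1021]
eef_rot: [0.946, -0.325, 0.001, 0.0]
contact_force: [0.5, -0.6, 0.6]
opening: 0.007
[ 0.51660747 -0.30957309  0.1021439 ] [ 9.45850480e-01 -3.24600361e-01  1.16362894e-03  3.46740121e-04] 0.006797035880775357 [ 0.38223372  0.87107676  0.14408037  1.7619769  -0.22145222  0.52187484
 -1.5640897 ]
```

View pics/wrist2.png

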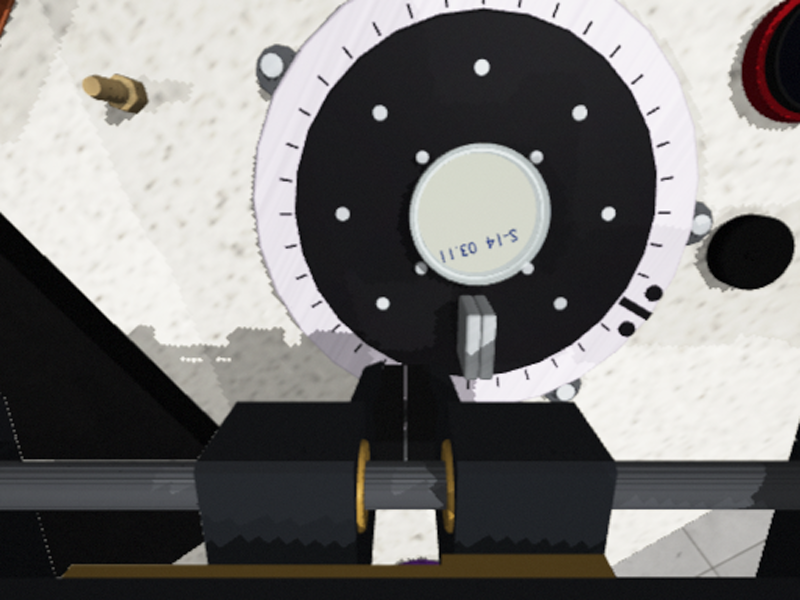

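View pics/scene2.png

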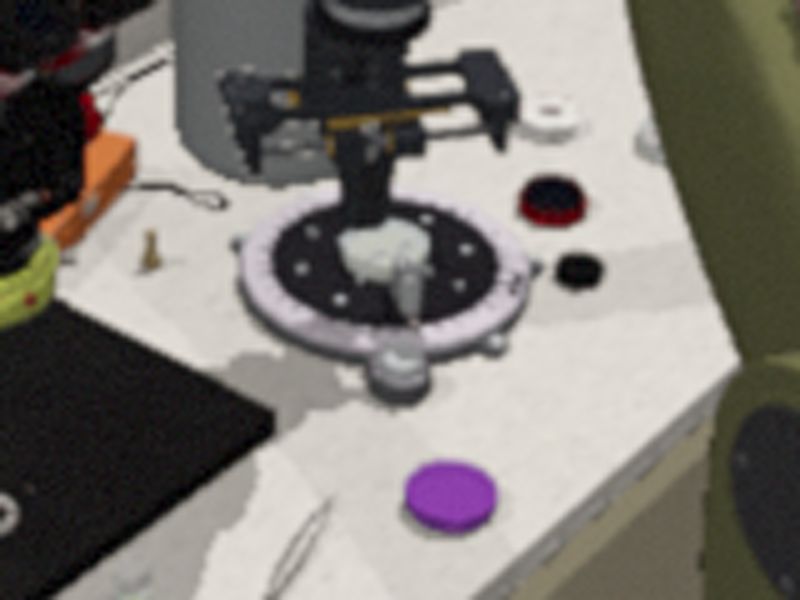

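```bash
python3 -m inch '[[1,[0,0,2],0],[1,[0,0,4],0],[1,[0,0,4.8],0],[1,[0,0,4.8],0],[1,[0,0,4.8],0]]' 20
python3 - <<'E'
from h import *
s=r.get_state();print(s['tool_pos'],s['opening'],s['contact_force'])
im=viewer.snapshot("wrist");cv2.imwrite("pics/w3raw.png",im[:,:,::-1])
cv2.imwrite("pics/w3.png",cv2.resize(im[:,:,::-1],(800,600),interpolation=cv2.INTER_CUBIC))
c,R,n,N=dialfit(im,(.537,-.368));print("centre",c,R,n,N)
E
```

```text
clock: 2.95
tool_pos: [0.5168, -0.3086, 0.0535]
eef_rot: [0.946, -0.325, 0.001, 0.0]
contact_force: [0.9, -0.6, -0.5]
opening: 0.005
[ 0.51678018 -0.30856859  0.05351634] 0.004511395796210307 [ 0.88125892 -0.56783972 -0.48305609]
centre [ 0.53850001 -0.36563816] 0.08119443749585614 106 110
```

View pics/w3.png

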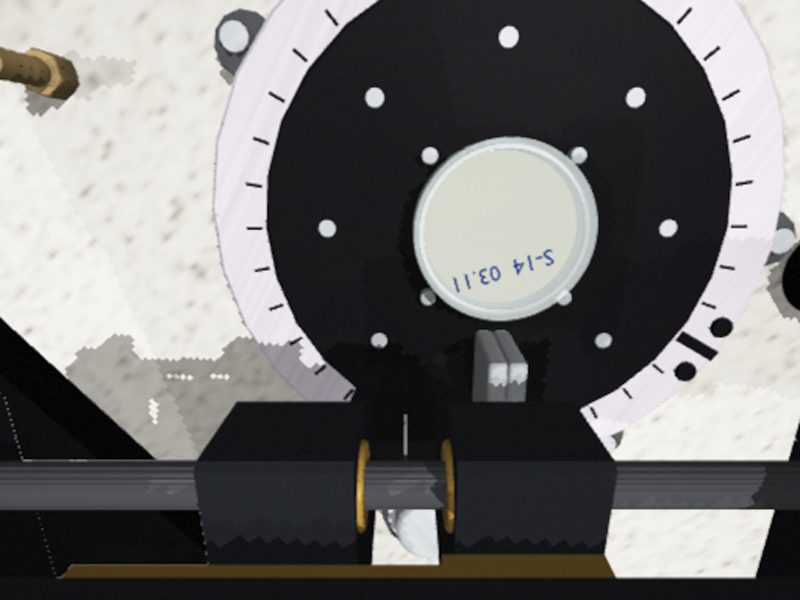

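```bash
cat > path.py <<'E'
from h import *
import sys
from scipy.spatial.transform import Rotation as Ro
def plan(angs,back,c=(.538,-.367),rad=.053):
    s=r.get_state();M=Ro.from_quat(s['eef_rot']).as_matrix()
    y0=np.degrees(np.arctan2(M[1,0],M[0,0]));print("yaw0",y0)
    for a in angs:
        q=np.radians(a);u=np.array([np.cos(q),np.sin(q)]);t=np.array([-u[1],u[0]])
        p=np.array(c)+rad*u-back*t
        d=M.T@np.r_[p-s['tool_pos'][:2],0]
        print(a,(d[:2]*100).round(2),round(((y0-(a-180))+180)%360-180,1))
E
python3 -c "
from path import *
plan([140,142,145,150,155,160,165,170,175,180,185,190,195],.024)"
```

```text
yaw0 -37.90965911182376
140 [0.04 0.72] 2.1
142 [-0.05  0.9 ] 0.1
145 [-0.17  1.18] -2.9
150 [-0.33  1.66] -7.9
155 [-0.46  2.15] -12.9
160 [-0.53  2.66] -17.9
165 [-0.57  3.16] -22.9
170 [-0.56  3.67] -27.9
175 [-0.51  4.17] -32.9
180 [-0.41  4.67] -37.9
185 [-0.27  5.16] -42.9
190 [-0.09  5.63] -47.9
195 [0.14 6.09] -52.9
```

```bash
python3 -m inch '[[1,[0,0.4,0],0],[1,[0,0.9,0],0],[1,[-0.2,1.2,0],-3],[1,[-0.3,1.7,0],-8],[1,[-0.5,2.1,0],-13],[1,[-0.5,2.7,0],-18],[1,[-0.6,3.2,0],-23],[1,[-0.6,3.7,0],-28],[1,[-0.5,4.2,0],-33],[1,[-0.5,4.2,0],-33],[1,[-0.5,4.2,0],-33]]' 20
python3 - <<'E'
from h import *
s=r.get_state();print(s['tool_pos'],s['opening'],s['contact_force'])
im=viewer.snapshot("wrist");cv2.imwrite("pics/w4raw.png",im[:,:,::-1])
cv2.imwrite("pics/w4.png",cv2.resize(im[:,:,::-1],(800,600),interpolation=cv2.INTER_CUBIC))
c,R,n,N=dialfit(im,(.537,-.368));print("centre",c,R,n,N)
E
```

```text
clock: 4.1
tool_pos: [0.4862, -0.3388, 0.0529]
eef_rot: [0.999, -0.044, -0.0, 0.0]
contact_force: [0.4, -0.5, -0.3]
opening: 0.006
[ 0.48624191 -0.33879886  0.05294889] 0.005688280345600289 [ 0.36350006 -0.45082255 -0.33941921]
centre [ 0.53823944 -0.36537802] 0.08108836034545674 106 109
```

View pics/w4.png

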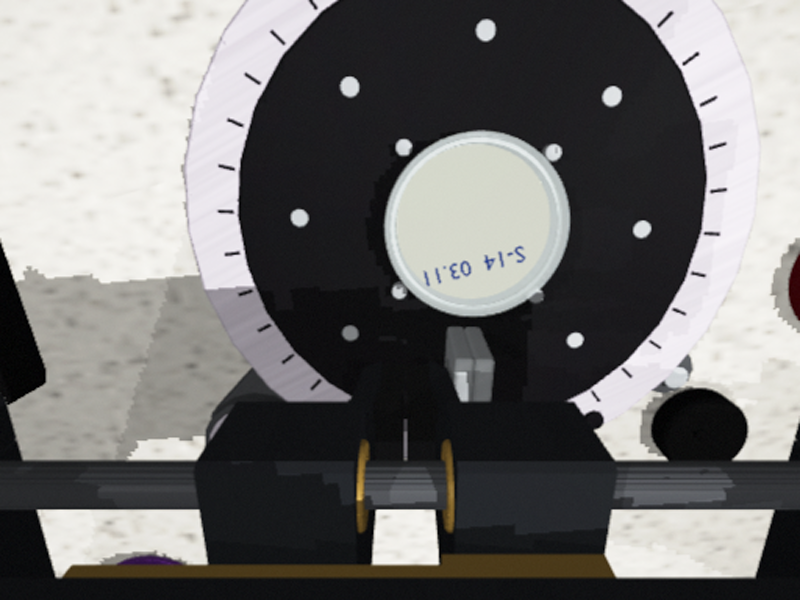

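```bash
cat >> h.py <<'E'
def dots(im,c,cam="wrist",z=.02,verbose=True):
    # warp dial into a metric picture, find bright blobs at 50..70 mm
    S=4000;N=800
    gx,gy=np.meshgrid(np.arange(N),np.arange(N))
    X=c[0]+(gx-N/2)/S;Y=c[1]+(gy-N/2)/S
    P=cp(cam);K=P['intrinsics'];T=P['world_to_cam']
    C=np.stack([X,Y,np.full_like(X,z)],-1)@T[:3,:3].T+T[:3,3]
    mu=(K[0,0]*C[...,0]/-C[...,2]+K[0,2]).astype(np.float32);mv=(K[1,1]*C[...,1]/C[...,2]+K[1,2]).astype(np.float32)
    w=cv2.remap(im,mu,mv,cv2.INTER_LINEAR)
    rr=np.hypot(X-c[0],Y-c[1]);g=w.min(2)
    b=((g>90)&(rr<.076)&(rr>.045)).astype(np.uint8)
    n,l,st,ce=cv2.connectedComponentsWithStats(b);out=[]
    for i in range(1,n):
        if 150<st[i,4]<1500:
            d=(ce[i]-N/2)/S;out.append((np.degrees(np.arctan2(d[1],d[0]))%360,np.hypot(*d),st[i,4]))
    return out,w
E
python3 - <<'E'
from h import *
im=cv2.imread("pics/w4raw.png")[:,:,::-1].copy()
c=dialfit(im,(.537,-.368))[0]
o,w=dots(im,c)
for q in o: print(np.round(q,3), round(q[0]%45,2))
cv2.imwrite("pics/warp4.png",cv2.resize(w[:,:,::-1],(600,600)))
E
```

```text
[2.62929e+02 6.00000e-02 5.37000e+02] 37.93
[3.07903e+02 6.00000e-02 5.34000e+02] 37.9
[2.18008e+02 6.00000e-02 5.40000e+02] 38.01
[3.52951e+02 6.00000e-02 5.17000e+02] 37.95
[3.8015e+01 6.0000e-02 5.1400e+02] 38.02
[1.28114e+02 6.00000e-02 4.11000e+02] 38.11
[8.3078e+01 6.0000e-02 5.0900e+02] 38.08
```

View pics/warp4.png

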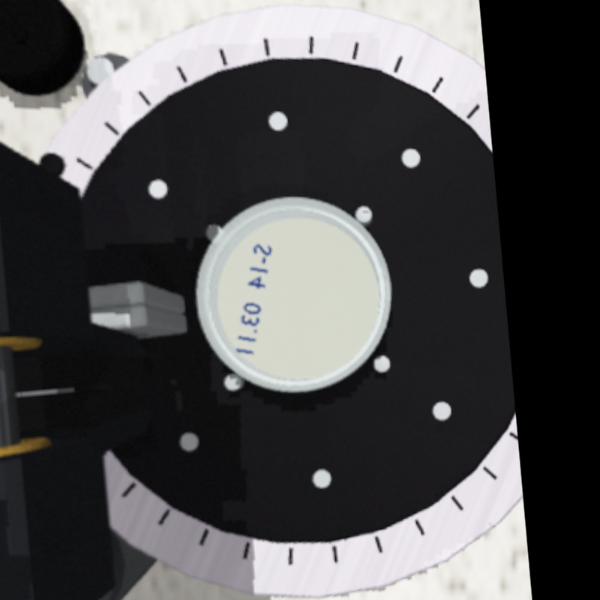

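```bash
cat >> h.py <<'E'
def ticks(im,c,cam="wrist",rad=.0865,z=.018):
    a=np.radians(np.arange(0,360,.1))
    P=np.array([proj(cam,[c[0]+rad*np.cos(q),c[1]+rad*np.sin(q),z]) for q in a],np.float32)
    g=im.min(2).astype(np.float32)
    v=cv2.remap(g,P[None,:,0].copy(),P[None,:,1].copy(),cv2.INTER_LINEAR,borderValue=0)[0]
    bad=(P[:,0]<1)|(P[:,0]>510)|(P[:,1]<1)|(P[:,1]>382)
    med=cv2.blur(v[None],(61,1))[0]
    dark=(v<med*.8)&~bad&(med>100)
    out=[];i=0
    while i<len(a):
        if dark[i]:
            j=i
            while j<len(a)-1 and dark[j]: j+=1
            if 3<=j-i<=50: 
                wt=np.clip(med[i:j]-v[i:j],0,None);out.append((round(float(np.degrees((a[i:j]*wt).sum()/wt.sum())),2),(j-i)/10))
            i=j
        i+=1
    return out
E
python3 - <<'E'
from h import *
im=cv2.imread("pics/w4raw.png")[:,:,::-1].copy()
c=dialfit(im,(.537,-.368))[0]
for k in ticks(im,c): print(k, round(k[0]%10,2),end="; ")
E
```

```text
(42.3, 0.7) 2.3; (52.35, 0.8) 2.35; (62.32, 0.9) 2.32; (72.36, 0.8) 2.36; (82.35, 0.8) 2.35; (92.37, 1.0) 2.37; (102.35, 1.2) 2.35; (112.37, 1.0) 2.37; (122.39, 1.1) 2.39; (132.36, 1.0) 2.36; (206.47, 0.5) 6.47; (212.31, 0.9) 2.31; (222.35, 1.0) 2.35; (232.31, 0.9) 2.31; (242.32, 0.8) 2.32; (252.26, 1.0) 2.26; (262.26, 1.0) 2.26; (272.28, 0.9) 2.28; (282.29, 0.9) 2.29; (292.27, 1.0) 2.27; (302.24, 0.8) 2.24; (312.22, 0.9) 2.22;
```

```bash
python3 -c "
from path import *
plan([175,180,185,190,195,200,202,204],.024,c=(.538,-.366))"
```

```text
yaw0 -5.050705563638297
175 [ 0.1  -0.13] -0.1
180 [-0.09  0.34] -5.1
185 [-0.24  0.82] -10.1
190 [-0.34  1.32] -15.1
195 [-0.4   1.83] -20.1
200 [-0.42  2.33] -25.1
202 [-0.41  2.54] -27.1
204 [-0.4   2.74] -29.1
```

```bash
python3 -m inch '[[1,[-0.1,0.3,0],-5],[1,[-0.2,0.8,0],-10],[1,[-0.3,1.3,0],-15],[1,[-0.4,1.8,0],-20],[1,[-0.4,2.3,0],-25],[1,[-0.4,2.4,0],-26],[1,[-0.4,2.4,0],-26]]' 20
cat > m.py <<'E'
from h import *
s=r.get_state();print(s['tool_pos'],s['contact_force'])
im=viewer.snapshot("wrist");n=int(s['clock']*100);cv2.imwrite(f"pics/w{n}.png",cv2.resize(im[:,:,::-1],(800,600),interpolation=cv2.INTER_CUBIC));print(f"pics/w{n}.png")
c,R,n,N=dialfit(im,(.538,-.366));print("centre",c,R,n,N)
for q in dots(im,c)[0]: print(np.round(q,3), round(q[0]%45,2), end="; ")
print("\nticks",[t[0] for t in ticks(im,c)],[t for t in ticks(im,c) if t[1]>1.5])
E
python3 m.py
```

```text
clock: 4.85
tool_pos: [0.4795, -0.3616, 0.0525]
eef_rot: [0.983, 0.182, -0.001, -0.0]
contact_force: [-1.9, 2.5, 0.1]
opening: 0.011
[ 0.47946863 -0.36162999  0.05246103] [-1.92541879  2.50888026  0.05347358]
pics/w484.png
centre [ 0.5386559  -0.36541532] 0.08115580067681778 107 110
[2.86177e+02 6.00000e-02 5.44000e+02] 16.18; [2.41264e+02 6.00000e-02 5.47000e+02] 16.26; [3.31177e+02 6.00000e-02 5.20000e+02] 16.18; [1.6289e+01 6.0000e-02 5.1200e+02] 16.29; [1.51431e+02 6.00000e-02 4.15000e+02] 16.43; [6.1388e+01 6.0000e-02 5.2600e+02] 16.39; [1.06465e+02 6.00000e-02 5.19000e+02] 16.47; 
ticks [62.37, 72.36, 82.36, 92.39, 102.37, 112.36, 122.39, 132.37, 142.4, 152.42, 162.36, 232.06, 242.24, 252.27, 262.21, 272.26, 282.21, 292.23, 302.21, 312.23, 322.26, 332.24, 342.19] []
```

```bash
python3 -m inch '[[1,[-0.1,0.25,0],-3],[1,[-0.2,0.55,0],-6],[1,[-0.2,0.55,0],-6],[1,[-0.2,0.55,0],-6]]' 20
python3 m.py
```

```text
clock: 5.3
tool_pos: [0.4804, -0.3675, 0.0525]
eef_rot: [0.972, 0.233, -0.0, -0.0]
contact_force: [-2.4, 1.4, -0.6]
opening: 0.003
[ 0.4804146  -0.36746162  0.05254166] [-2.36769119  1.39662947 -0.58080087]
pics/w530.png
centre [ 0.53838744 -0.36542231] 0.08117671889446428 105 108
[2.47439e+02 6.00000e-02 5.49000e+02] 22.44; [2.9233e+02 6.0000e-02 5.5100e+02] 22.33; [3.37327e+02 6.00000e-02 5.26000e+02] 22.33; [2.2364e+01 6.0000e-02 5.1600e+02] 22.36; [1.57449e+02 6.00000e-02 4.11000e+02] 22.45; [6.7443e+01 6.0000e-02 5.3000e+02] 22.44; [1.12339e+02 6.00000e-02 4.85000e+02] 22.34; 
ticks [72.35, 82.34, 92.35, 102.36, 112.34, 122.34, 132.35, 142.42, 152.4, 162.36, 238.05, 242.34, 252.35, 262.29, 272.31, 282.3, 292.31, 302.28, 312.26, 322.26, 332.3, 342.26] []
```

```bash
python3 -m inch '[[1,[0,-0.5,0],0],[1,[0,-1,0],0],[1,[0,-1.5,0],0],[1,[0,-1.5,-3],0],[1,[-1.5,-1.5,-8],0],[1,[-4,-1.5,-12],0],[1,[-4,-1.5,-12],0],[1,[-4,-1.5,-12],0]]' 20
python3 m.py
```

```text
clock: 6.15
tool_pos: [0.4384, -0.373, 0.1738]
eef_rot: [0.972, 0.234, 0.001, 0.001]
contact_force: [-0.2, 0.5, 0.1]
opening: 0.006
[ 0.43836596 -0.3730265   0.17378112] [-0.24034636  0.49791947  0.0765216 ]
pics/w615.png
centre [ 0.53770182 -0.36338378] 0.08057142529013271 130 132
[2.47723e+02 6.00000e-02 5.63000e+02] 22.72; [2.92629e+02 6.00000e-02 5.46000e+02] 22.63; [3.37439e+02 6.00000e-02 5.17000e+02] 22.44; [2.2301e+01 6.0000e-02 5.4000e+02] 22.3; [1.5756e+02 5.9000e-02 2.8200e+02] 22.56; [1.12358e+02 6.00000e-02 5.33000e+02] 22.36; [6.7279e+01 6.0000e-02 5.4800e+02] 22.28; 
ticks [72.25, 82.25, 92.29, 102.26, 112.28, 122.3, 132.43, 142.48, 152.43, 162.5, 172.45, 182.62, 192.5, 202.51, 212.56, 222.6, 232.62, 242.6, 252.57, 262.55, 272.55, 282.55, 292.51, 302.54, 312.45, 322.45, 332.39, 342.25] [(202.51, 2.4)]
```

View pics/w615.png

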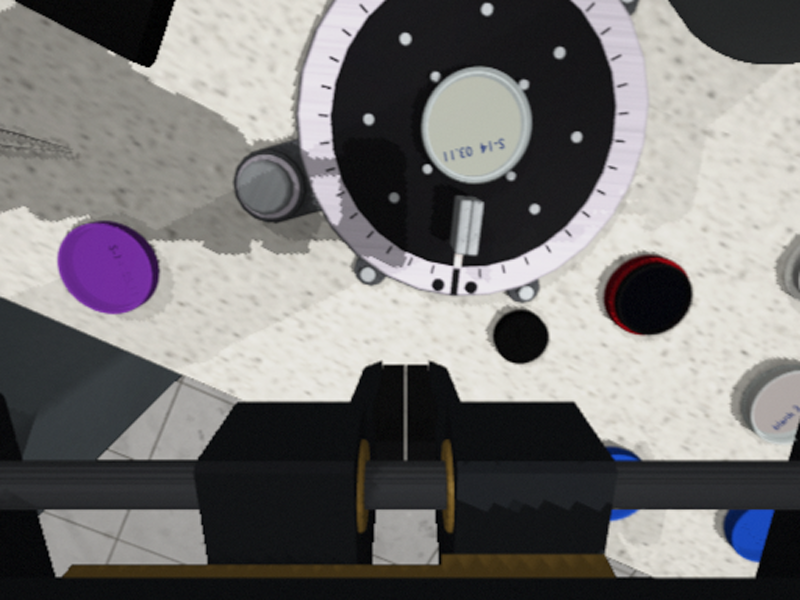

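```bash
python3 - <<'E'
from h import *
from scipy.spatial.transform import Rotation as Ro
s=r.get_state();M=Ro.from_quat(s['eef_rot']).as_matrix();print(M.round(3))
o=viewer.outline_of("wrist","brake_top")
for q in o[:3]:
    v,u=np.nonzero(q['pixels']);print(q['p'],q['bbox'])
im=cv2.cvtColor(viewer.snapshot("wrist"),cv2.COLOR_RGB2BGR)
g=cv2.cvtColor(im,cv2.COLOR_BGR2GRAY)
print(cv2.HoughCircles(cv2.GaussianBlur(g,(3,3),0),cv2.HOUGH_GRADIENT,1,10,param1=80,param2=15,minRadius=10,maxRadius=25))
E
```

```text
[[ 0.89   0.456  0.001]
 [ 0.456 -0.89   0.   ]
 [ 0.001 -0.    -1.   ]]
0.85 [156.3, 102.3, 35.6, 34.6]
0.25 [0.9, 82.4, 15.9, 7.1]
[[[172.5 117.5  18.8]
  [421.5 189.5  24.4]
  [335.5 216.5  17.1]
  [493.5 258.5  22.2]
  [408.5 189.5  24.4]
  [508.5 268.5  24.4]
  [311.5  73.5  22.2]
  [394.5 311.5  23.3]
  [240.5 170.5  13. ]
  [167.5 126.5  13. ]
  [178.5 125.5  14.4]
  [336.5 184.5  11.4]
  [483.5 338.5  18.8]
  [ 81.5 176.5  21. ]
  [409.5 340.5  13. ]]]
```

```bash
python3 - <<'E'
from h import *
from scipy.spatial.transform import Rotation as Ro
s=r.get_state();M=Ro.from_quat(s['eef_rot']).as_matrix()
p=onz("wrist",P8(268,187),.031);print(p,np.hypot(*(p[:2]-[.538,-.366])))
d=M.T@(np.r_[p[:2],.064]-s['tool_pos']);print((d*100).round(2))
im=cv2.imread("pics/w615.png")
cv2.imwrite("pics/bc.png",cv2.resize(im[120:250,200:340],(560,520),interpolation=cv2.INTER_CUBIC))
E
```

```text
[ 0.45612071 -0.27360213  0.031     ] 0.12345681215989422
[ 6.03 -7.85 10.76]
```

View pics/bc.png

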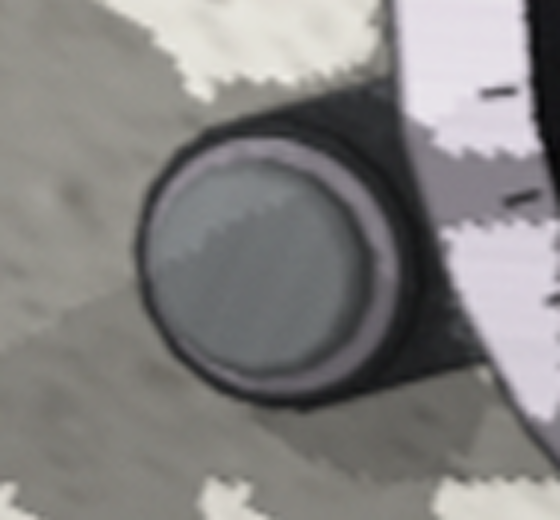

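```bash
python3 -m inch '[[1,[2,-3,0],0],[1,[4,-6,1],0],[1,[6,-8.1,3],0],[1,[6,-8.1,6],0],[1,[6,-8.1,9],0],[1,[6,-8.1,10.7],0],[1,[6,-8.1,10.7],0],[1,[6,-8.1,10.7],0]]' 20
python3 - <<'E'
from h import *
for n in ["wrist","scene"]:
  im=viewer.snapshot(n)
  if n=="scene": im=im[130:250,200:360]
  cv2.imwrite(f"pics/{n}6.png",cv2.resize(im[:,:,::-1],(800,600),interpolation=cv2.INTER_CUBIC))
E
```

```text
clock: 7.1
tool_pos: [0.4548, -0.2722, 0.065]
eef_rot: [0.972, 0.235, -0.001, -0.001]
contact_force: [-0.1, -1.4, 0.4]
opening: 0.006
```

View pics/wrist6.png

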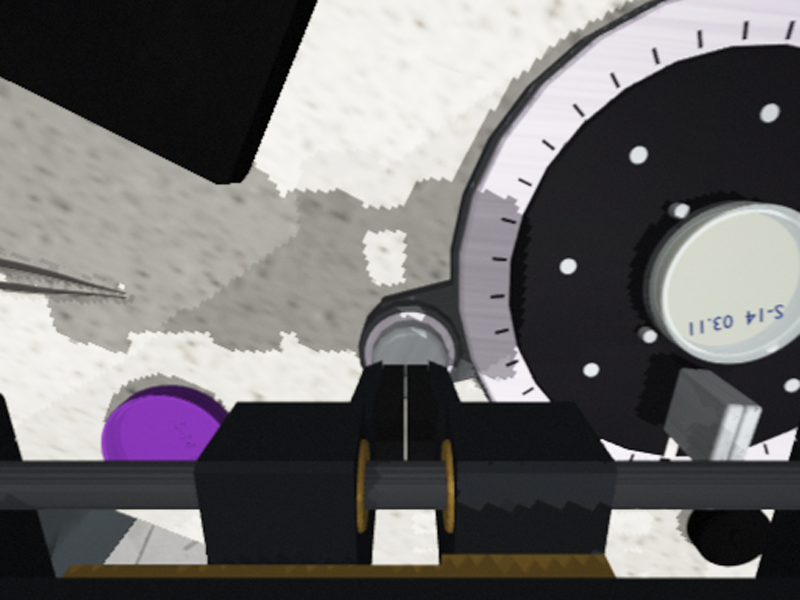

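View pics/scene6.png

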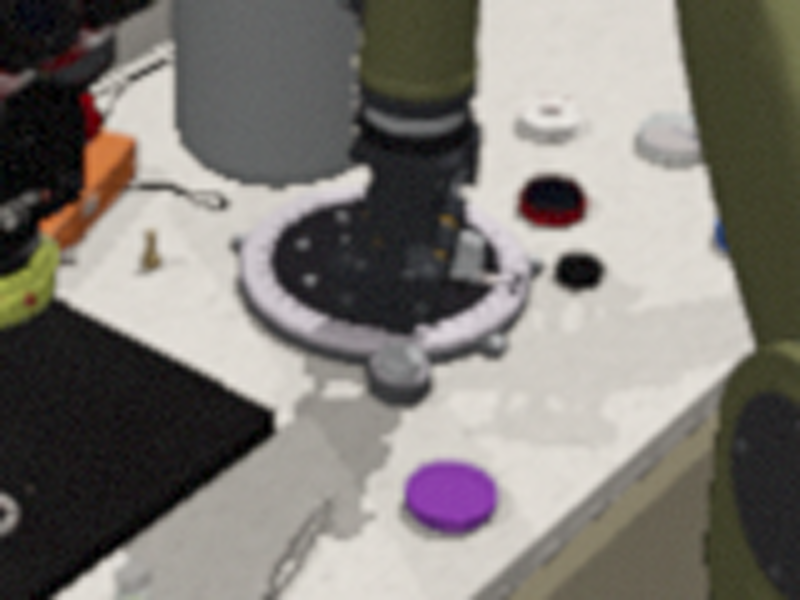

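```bash
python3 - <<'E'
from h import *
s=r.get_state();tip=s['tool_pos']-[0,0,.014]
def z(p): q=proj("scene",p);return ((q-[200,130])*5).round()
print("tip in scene crop",z(tip),"brake",z([.456,-.2745,.031]),"brake now?",z([s['tool_pos'][0],s['tool_pos'][1],.031]))
for p in ([.456,-.2745,.031],[.4548,-.2722,.031]): print((proj("wrist",p)/.64).round())
for a in np.arange(0,6.3,.785): print((proj("wrist",[.456+.0155*np.cos(a),-.2745+.0155*np.sin(a),.031])/.64).round(),end=" ")
im=viewer.snapshot("scene")
cv2.imwrite("pics/scene7.png",cv2.resize(im[100:260,180:390,::-1],(800,600),interpolation=cv2.INTER_CUBIC))
print(s['clock'])
E
```

```text
tip in scene crop [397. 326.] brake [396. 351.] brake now? [396. 352.]
[412. 363.]
[405. 364.]
[430. 330.] [399. 328.] [376. 347.] [374. 375.] [394. 395.] [423. 397.] [446. 380.] [450. 352.] [430. 330.] 7.2
```

View pics/scene7.png

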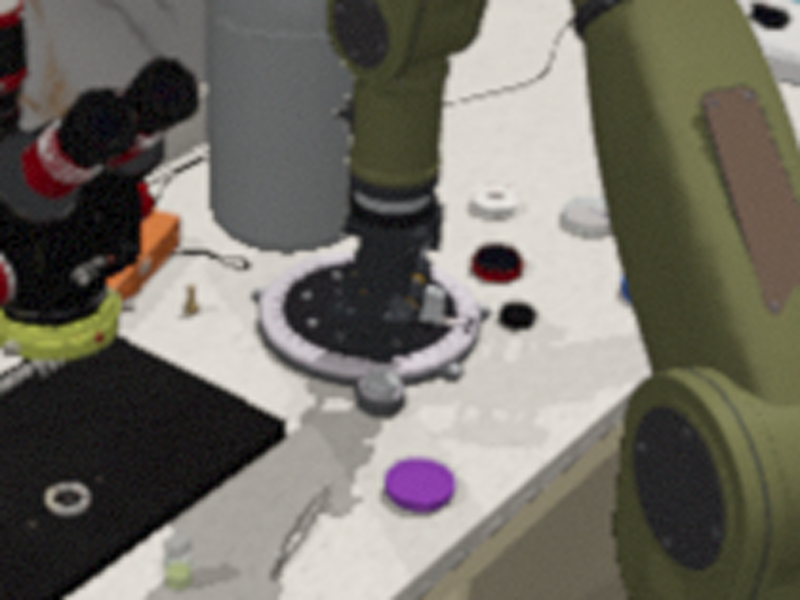

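```bash
python3 -m inch '[[1,[0,0,0.8],0],[1,[0,0,1.6],0],[1,[0,0,2.0],0],[1,[0,0,2.3],0],[1,[0,0,2.6],0],[1,[0,0,2.8],0],[1,[0,0,2.8],0],[1,[0,0,2.8],0]]' 20
```

```text
clock: 8.05
tool_pos: [0.4549, -0.2731, 0.0376]
eef_rot: [0.972, 0.234, 0.0, 0.0]
contact_force: [0.9, 0.5, 0.9]
opening: 0.005
```

```bash
python3 -m inch '[[1,[0,0,0.1],0],[1,[0,0,0.2],0],[1,[0,0,0.3],0],[1,[0,0,0.4],0],[1,[0,0,0.4],0],[1,[0,0,0.4],0]]' 20
```

```text
clock: 8.65
tool_pos: [0.455, -0.2732, 0.0369]
eef_rot: [0.972, 0.234, 0.001, 0.001]
contact_force: [-5.0, 3.4, 32.6]
opening: 0.001
```

```bash
python3 -m inch '[[1,[0,0,-0.5],0],[1,[0,0,-3],0],[1,[0,0,-7],0],[1,[-2,3,-11],0],[1,[-5,6,-14],0],[1,[-7,8,-14],0],[1,[-7,8,-14],0],[1,[-7,8,-14],0],[1,[-7,8,-14],0]]' 20
python3 m.py
```

```text
clock: 9.55
tool_pos: [0.4293, -0.3744, 0.1731]
eef_rot: [0.972, 0.235, 0.0, -0.001]
contact_force: [0.4, -0.3, 0.5]
opening: 0.004
[ 0.42928251 -0.3744345   0.17314107] [ 0.40871797 -0.29866093  0.51990327]
pics/w955.png
centre [ 0.53843388 -0.36520174] 0.08114641241406981 125 126
[2.47551e+02 6.00000e-02 5.50000e+02] 22.55; [2.9246e+02 6.0000e-02 5.1900e+02] 22.46; [3.37378e+02 6.00000e-02 5.13000e+02] 22.38; [1.57507e+02 6.00000e-02 2.98000e+02] 22.51; [1.12449e+02 6.00000e-02 5.35000e+02] 22.45; [6.7388e+01 6.0000e-02 5.3100e+02] 22.39; 
ticks [82.31, 92.36, 102.32, 112.36, 122.33, 132.34, 142.36, 152.35, 162.4, 172.4, 182.4, 192.42, 202.39, 212.38, 222.51, 232.52, 242.45, 252.4, 262.4, 272.38, 282.39, 292.45, 302.39, 312.35, 322.36, 332.33] [(202.39, 2.6)]
```

View pics/w955.png

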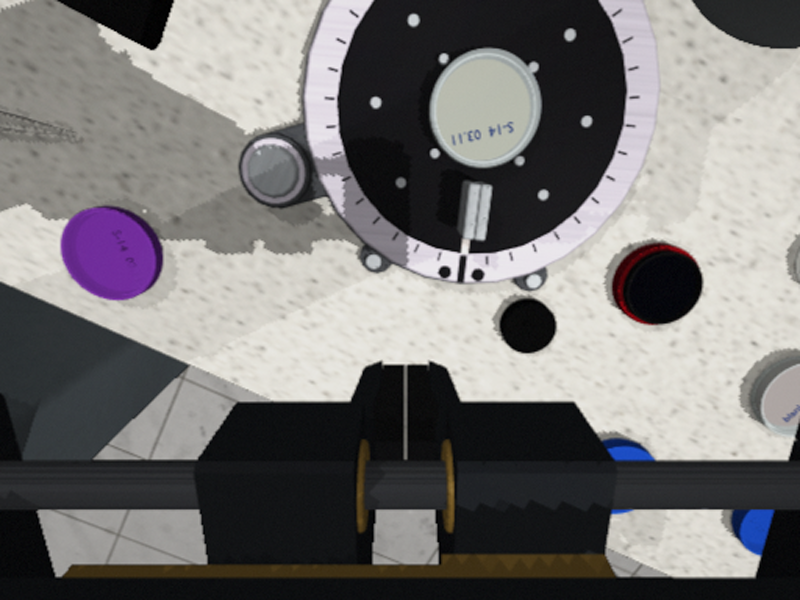

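The picture shows the index line (466,245) meeting the long line (462,268) between the studs. The dish is in place at (486,107) and the button at (274,170) now sits low in its housing. The arm is clear of everything.

```bash
python3 -c "
from plant import r
print(r.finish_job())"
```

```text
the job is handed in; nothing more can be done
None
```

The job is done and handed in at about 9.6 s of the 54 s allowed; no verdict was reported. I pushed the rib counter-clockwise with the closed fingertips, above dish height, from about 142° to the target. Then I backed off and pressed the brake button until it bottomed out.

- **Alignment:** in the last wrist picture the dial stood at about 202.45° and the target line at 202.39°. That is about 0.1 mm apart at the rim. The other scale lines did not shift, so the ring was not turned.
- **Brake:** at full press the fingertips were 22.9 mm above the worktop with about 33 N, against 23 mm for fully down. After I withdrew, the button still looked low in its housing.
- **Dish and bystanders:** the dish was flat among its pins. The dust cap and barlow lens looked untouched, but the last picture did not show the fitting, vial, lens blower or screwdriver, and showed only part of the tweezers. The arm never went near those.
- **Disagreement:** estimates of the dial's centre differed by 2–4 mm between pictures. I therefore judged alignment only by angles measured within one picture.

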